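Pack the grow lamp's hanging set into the kit tray

ROBOT

A 6-joint arm with a two-finger parallel gripper is mounted at the origin on the work surface. World frame = base frame: x ahead of the robot, y to its left, z up, the work surface at z = 0. Lengths are in m, angles in rad, forces in N, time in s.
With the tool pointing down it reaches from about 0.35 to 1 m from the base axis. Payload 7.1 kg.
Tool frame: the origin (TCP) lies on the centre line of the jaws, within the pads' length; the fingertips stand 22 mm ahead of it and the grasp point (between the pads) lies 3 mm ahead of it; z points along the fingers, y is the line along which they close (so a half turn about z gives the same grasp; the last joint's range is limited). The gripper opens to 85 mm and grips with 20 to 120 N. Pads are 22 mm wide; open, the fingers measure 114 mm over their backs; the gripper's body (76 mm by 85 mm) begins 54 mm behind the grasp point. The pads swing forward as they close: fully open they stand 13 mm farther back than shut.
Start: joints at [1.217, 0.423, 1.63, -0, 1.089, -0.019], TCP at [0.205, 0.59, 0.253] pointing down, gripper open.
Joint ranges: [-3, 3], [-0.9, 2.11], [0.09, 2.58], [-1.31, 4.45], [0.11, 2.69], [-2.54, 2.54]. Speed limits (rad/s): [2.39, 2.39, 3.01, 3.14, 3.14, 3.14].

INTERFACE

Orientations are given as a unit quaternion [x, y, z, w].
In Python, from workcell import manip, imaging, workorder gives the robot as it stands. The module is installed in compiled form; this text tells all that it offers.
- The arm moves only by the shell command python3 -m inch 'ROWS' [OPENING] [FORCE]. ROWS is text: rows parted by semicolons, each of 6 numbers parted by spaces: the shift along the tool's x, y, z in m, then the turn, a rotation vector about the tool's x, y, z in rad. In form: x y z rx ry rz; .... A call has 1 to 10 rows; each row is the pose to reach, as a shift and turn from the pose commanded when the call began, along the tool's axes at that moment; what a row does not reach only later rows make up. A row lasts 1/10 s, in which the tool goes at most 50 mm and 8.59 degrees, less where a joint would pass 70% of its speed; a pose out of reach is approached as far as the arm can. A call with a gripper value outside its range is refused whole. OPENING is the gripper command: -1 is fully open, 1 is shut, values between are in proportion, set as the call begins (- or left out, the last holds). The fingers move at their own pace and stop on an object; FORCE is the grip in N (left out, the last holds). Time passes only in rows, so rows that repeat a pose let the fingers close. It gives the time, the measured TCP pose, the force, the opening and the grip force at its end, in the units of the state.
- manip.sense(): the state, without advancing time (a new reading comes with each control period).
- imaging.camera(name): name is "scene" or "top"; returns the picture (400x640x3 uint8, red, green, blue); there is no depth.
- imaging.get_calibration(name): a dict with "fx", "fy", "cx", "cy" (pixels), "dist_coeffs" ([k1, k2, p1, p2, k3] as OpenCV has them; the pictures are not rectified), "extrinsics" (4x4, takes a point from world to camera coordinates). Camera axes: x right, y down, z forward; pixel columns grow to the right and rows downward; lengths in m; the calibration is good to about 2 mm. A picture is of the moment at which its call begins. get_calibration takes no time and is no camera call.
- workorder.close_job(): hands the job in; it is judged then, once.
The state is a dict: "time": time; "qpos": joint angles; "dq": joint speeds; "joint_efforts": joint torques, N m; "position": TCP position; "tcp_rot": TCP orientation; "ft_force": force on the tool from outside, world axes, zero at the start; "torque": the same for the moment, N m; "finger_gap": opening from 0.0 (shut) to 1.0 (fully open); "grasp_force": force on a finger pad.
Only numpy, scipy, OpenCV 4.12 (cv2) and the standard library are available. Lean on these libraries where they do the work, as an engineer would, in place of code of your own. Each camera call takes 0.05 s, during which the arm holds its last target. There are 200 camera calls.

TASK

Pack the grow lamp's hanging set into the bins of the grey kit tray: the two rail hangers in the divided bin, one standing on each side of the divider, the angle bracket in the empty plain bin, and the four-lobed cross knob in the round well, each one standing upright on the bin's floor just as it stands now. One hanger is still in the slot on the lamp's back and comes out only by sliding it along to the slot's open end. The levelling foot with the round plate and the plain round knob are not part of the set: leave them where they are.

Things in the scene. Friction and masses are not known exactly. Their poses are not given: they have to be found in the camera images.
- lamp: Fixed aluminium LED lamp, face down, 240 mm long (x) x 60 x 30 high. Origin: centre of its underside; +x to the open end of the T-slot on its back (x=120). Black cap (34 high) shuts the -x end. Slot mouth 16 wide, lips 24-30 above the bench; channel 30 wide, floor at 14. A hanger slides freely in it (play 2 sideways, 3 up) and is clear of the lamp once its origin is past x=140.
- hanger_a: Rail hanger in the lamp's slot, origin 14 mm above the bench, x (or -x) along the slot. Steel T-head 34 (x) x 26 (y), 0-7 high; neck 34x12 to 18; flange 36x30 to 23; square aluminium barrel 16x16 (sides along x and y) from 23 to 63, brass dot on top. 90 g. Origin: centre of the T-head's underside, z up.
- hanger_b: The other rail hanger, same shape, standing loose on the bench, any yaw. Steel T-head 34 (x) x 26 (y) mm, 0-7 high; neck 34x12 to 18; flange 36x30 to 23; square aluminium barrel 16x16 (sides along x and y) from 23 to 63, brass dot on top. 90 g. Origin: centre of the T-head's underside, z up.
- bracket: Aluminium angle bracket on its foot, any yaw: foot 50 (x) x 40 (y) x 6 mm; upright wall 6 thick, 40 wide, 50 high at its -x edge; two 5 mm gusset cheeks at y=+-17.5 slope from the wall's top to the +x edge. Origin: centre of the foot's underside, z up. Grip across y (40 wide) near the wall, x=-17. 110 g.
- cross_knob: Black four-lobed cross knob standing on its boss, any yaw: boss 24 mm diameter, 0-18 high; head 18-42 high, lobes along its x and y axes, 50 across two facing lobes, 41 across the hollows (at 45 degrees to x and y: the firm grip). Brass dot on top. Origin: centre of its underside, z up. 60 g.
- levelling_foot: Bench levelling foot, not of the set: round steel plate 50 mm in diameter on black rubber, upright round stem 16 in diameter, 63 high in all. Origin: centre of its underside, on the bench.
- round_knob: Plain round black knob, not of the set: head 48 mm in diameter, 18-42 high, on a boss 24 in diameter; brass dot on top. Origin: centre of its underside, on the bench.
- bin_divided: Divided bin, 28 mm high, walls and floor 3. A 3 mm divider along its x at y=0 leaves two compartments 94 (x) x 45 (y), centred at y=+-24. A hanger fits with its x along the bin's x. 100x100 outside, in a 2x2 of pale bins (any order; the 4th holds washers) in a grey tray 216x216, walls 35 above the bench. Origin: centre of its underside, 5 above the bench; axes along its sides, z up. Fixed.
- bin_plain: Empty plain bin, 28 mm high, walls and floor 3 thick, 94x94 inside, no divider. For the angle bracket. 100x100 outside, in a 2x2 of pale bins (any order; the 4th holds washers) in a grey tray 216x216, walls 35 above the bench. Origin: centre of its underside, 5 above the bench; axes along its sides, z up. Fixed.
- bin_round: Block bin 20 mm high with a round well in its middle, 72 in diameter, 14 deep (well floor 6 above the origin). For the cross knob. 100x100 outside, in a 2x2 of pale bins (any order; the 4th holds washers) in a grey tray 216x216, walls 35 above the bench. Origin: centre of its underside, 5 above the bench; axes along its sides, z up. Fixed.
There are look-alikes about, which are no part of the job. What is shaped like the bracket but red is not meant.

How it is judged:
By the outcome, as a careful person would: the job done as asked, in the order asked, and still so for the second after the job is handed in, with the robot touching nothing.
It also fails if it takes over 112 s, if anything falls off the work surface, if the arm or the gripper's body presses on something with over 40 N, if the wrist force passes 120 N, or if a joint passes its speed limit or range.

## Working session

There is one attempt and no reset: what is moved stays moved. The work goes in short steps, Python scripts to look and compute and a shell command to move; the robot and the scene stay as the last step left them, time stands still between calls to the robot, and variables do not carry over. Pictures are saved under pics/ and viewed, at most 14 in all, crops included, and the job is handed in when it is done.

```bash
mkdir -p pics; ls; python3 - <<'E'
from workcell import manip, imaging
import cv2, numpy as np
for n in ("top","scene"):
    im=imaging.camera(n); cv2.imwrite(f"pics/{n}0.png",im[:,:,::-1])
    c=imaging.get_calibration(n); print(n,c["fx"],c["fy"],c["cx"],c["cy"],c["dist_coeffs"]); print(np.round(c["extrinsics"],4))
s=manip.sense(); print(s)
E
```

```text
pics
top 491.3278926780153 491.3278926780153 323.64329095888684 196.65122926979242 [-0.12202318  0.          0.          0.          0.        ]
[[ 0.0045 -0.9999  0.0108 -0.0317]
 [-0.9936 -0.0056 -0.1129  0.5837]
 [ 0.1129 -0.0102 -0.9936  1.1403]
 [ 0.      0.      0.      1.    ]]
scene 440.43066395684076 440.43066395684076 322.05423638530596 200.7648917747212 [-0.06710122  0.          0.          0.          0.        ]
[[-0.5435  0.8394 -0.008   0.3287]
 [ 0.6338  0.404  -0.6596 -0.3173]
 [-0.5505 -0.3635 -0.7516  1.3635]
 [ 0.      0.      0.      1.    ]]
{'time': 0.1, 'qpos': array([ 1.21702059e+00,  4.23760815e-01,  1.63062737e+00, -1.70130633e-06,
        1.08858339e+00, -1.89913193e-02]), 'dq': array([ 0.00128043, -0.00179126, -0.00095015,  0.00036643,  0.00068632,
       -0.00101373]), 'joint_efforts': array([-8.50217639e-04, -5.58426726e+01, -2.82446784e+01, -1.68814709e-04,
        2.97406601e-03,  3.36715709e-05]), 'position': array([0.20516258, 0.5898725 , 0.25262023]), 'tcp_rot': array([ 1.66611146e-01,  9.86022439e-01, -6.77661630e-04, -1.27021479e-04]), 'ft_force': array([ 0.21495906, -0.26841284,  0.46539251]), 'torque': array([ 0.02811121,  0.03335643, -0.0040568 ]), 'grasp_force': 0.0, 'finger_gap': 1.002817241060737}
```

View pics/top0.png

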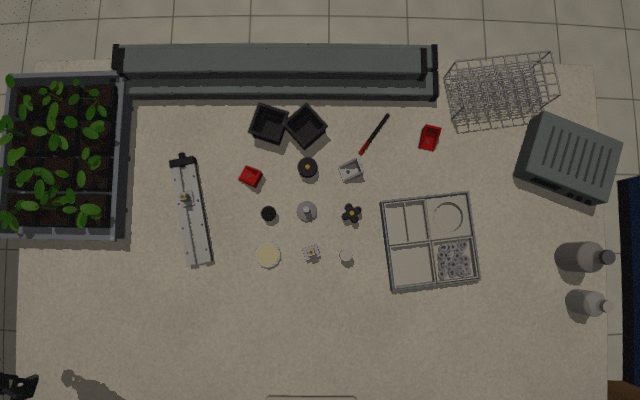

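View pics/scene0.png

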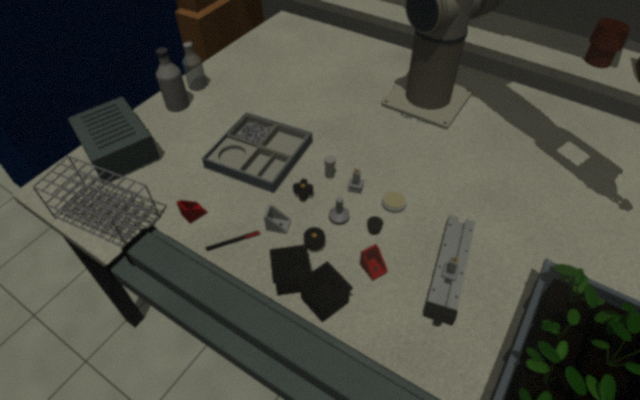

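Top view: the lamp runs from (180,160), black cap, to (200,262), open end, with hanger_a at (185,198). Others:
- Hanger-like: (312,254) has a square base, so it is hanger_b. (307,211) has a round plate, so it is the levelling foot.
- Knobs: (351,213) is four-lobed, so it is the cross knob. (308,168) is the round knob.
- Bracket shapes: (350,170) is silver, so it is the bracket. (250,177) and (430,137) are red.
- Bins: divided (405,222), round (447,215), plain (411,267), washers (455,260).

I'll confirm these in one enlarged crop.

```bash
cat > h.py <<'E'
import numpy as np, cv2
from workcell import manip, imaging
from scipy.spatial.transform import Rotation as R
def cal(n):
    c=imaging.get_calibration(n); K=np.array([[c["fx"],0,c["cx"]],[0,c["fy"],c["cy"]],[0,0,1]]); return K,np.array(c["dist_coeffs"],float),np.array(c["extrinsics"])
def ray(n,px):
    K,d,E=cal(n); u=cv2.undistortPoints(np.array(px,float).reshape(-1,1,2),K,d).reshape(-1,2)
    D=np.c_[u,np.ones(len(u))]@E[:3,:3]; return -E[:3,:3].T@E[:3,3],D
def onplane(n,px,z):
    o,D=ray(n,px); return (o+D*((z-o[2])/D[:,2])[:,None])[:,:2]
def proj(n,P):
    K,d,E=cal(n); return cv2.projectPoints(np.array(P,float).reshape(-1,1,3),cv2.Rodrigues(E[:3,:3])[0],E[:3,3],K,d)[0].reshape(-1,2)
def crop(n,x0,y0,x1,y1,s,f,im=None):
    im=imaging.camera(n) if im is None else im
    c=cv2.resize(im[y0:y1,x0:x1],None,fx=s,fy=s,interpolation=cv2.INTER_CUBIC)
    c=np.clip(c*1.5,0,255).astype(np.uint8)
    for x in range((x0//10+1)*10,x1,10): cv2.line(c,(int((x-x0)*s),0),(int((x-x0)*s),12 if x%50 else 25),(255,0,255),1)
    for y in range((y0//10+1)*10,y1,10): cv2.line(c,(0,int((y-y0)*s)),(12 if y%50 else 25,int((y-y0)*s)),(255,0,255),1)
    cv2.imwrite(f,c[:,:,::-1])
def go(pos,yaw=None):
    """shift in the tool's axes and turn about tool z (mod pi) to TCP pos pointing down, jaw line (tool y) at world yaw"""
    s=manip.sense(); r=R.from_quat(s["tcp_rot"]); d=r.inv().apply(np.array(pos)-s["position"])
    y=r.as_matrix()[:,1]; cy=np.arctan2(y[1],y[0]); out=[np.round(d,4)]
    if yaw is not None:
        t=-(yaw-cy); t=(t+np.pi/2)%np.pi-np.pi/2; out+=["rz",round(t,3),"q6",round(s["qpos"][5],2)]
    print("pos",np.round(s["position"],4),"jaw",round(cy,3),"dist",round(np.linalg.norm(d),3),*out)
E
python3 - <<'E'
from h import *
im=cv2.imread("pics/top0.png")[:,:,::-1]
crop("top",160,145,370,280,3.8,"pics/c1.png",im)
crop("top",375,185,485,295,5,"pics/c2.png",im)
E
```

```text
(no output)
```

View pics/c1.png

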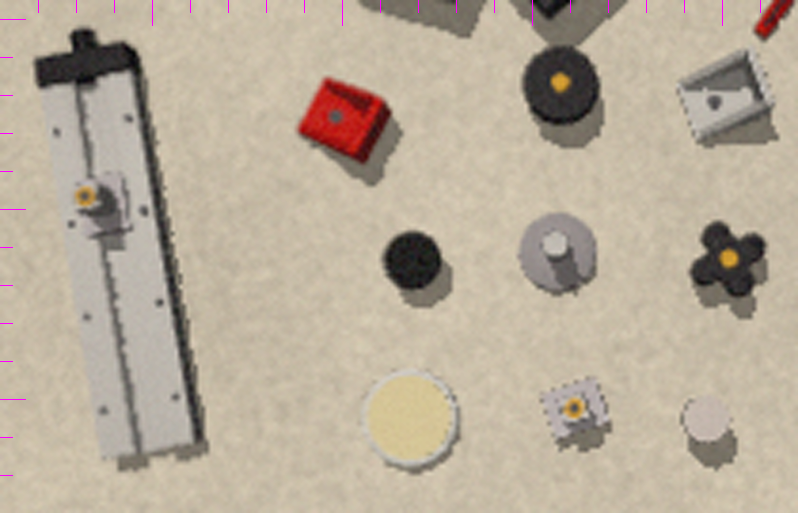

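View pics/c2.png

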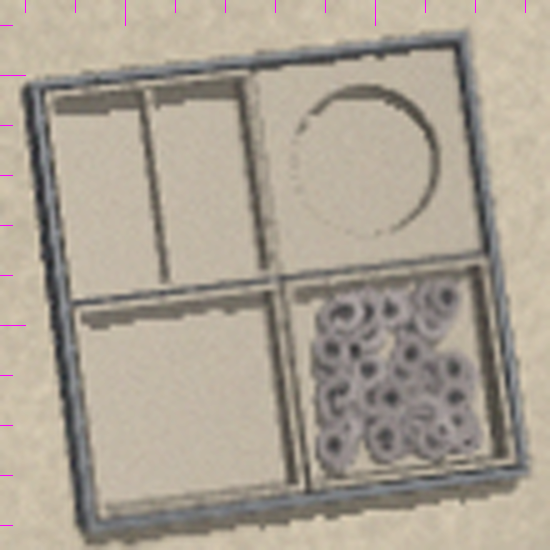

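The crop confirms the identities: hanger_b (574,408 in the crop) has a square flange and brass dot, the foot (557,252) has a round plate, the cross knob (729,258) has four lobes, and the silver bracket is at (725,95). The other dotted round one, (560,84), is the round knob. In the tray, the divider runs up the picture, the plain bin is lower left and the round well upper right.

```bash
python3 - <<'E'
from h import *
T=cv2.imread("pics/top0.png"); S=cv2.imread("pics/scene0.png")
crop("scene",260,150,480,330,3.3,"pics/c3.png",S[:,:,::-1])
def dots(im,box):
    h=cv2.cvtColor(im,cv2.COLOR_BGR2HSV); m=cv2.inRange(h,(10,120,90),(28,255,255)); x0,y0,x1,y1=box
    k=np.zeros_like(m); k[y0:y1,x0:x1]=m[y0:y1,x0:x1]
    n,l,st,c=cv2.connectedComponentsWithStats(k); return [(round(c[i][0],1),round(c[i][1],1),st[i,4]) for i in range(1,n) if st[i,4]>2]
print(dots(T,(160,145,370,280))); print(dots(S,(260,150,480,330)))
c1=lambda *p:[(160+u/3.8-.3,145+v/3.8-.3) for u,v in p]
c2=lambda *p:[(375+u/5-.4,185+v/5-.4) for u,v in p]
def two(name,z,P):
    w=onplane("top",P,z); print(name,np.round(w,4).tolist()); return w
def ang(a,b): return round(float(np.arctan2(*(b-a)[::-1])),3)
w=two("lamp L",.03,c1((45,85),(103,460))); print(ang(*w))
w=two("lamp R",.03,c1((135,70),(195,440))); print(ang(*w))
w=two("slot",.03,c1((80,85),(140,455))); print(ang(*w))
w=two("flange",.023,c1((542,398),(595,378),(608,430),(555,448)));print(np.linalg.norm(np.diff(w,axis=0),axis=1),ang(w[0],w[1]),ang(w[1],w[2]))
w=two("tray",.035,c2((25,85),(465,35),(525,470),(90,525))); print(w.mean(0),ang(w[3],w[0]),ang(w[2],w[1]),np.linalg.norm(np.diff(w,axis=0),axis=1))
w=two("divider",.033,c2((147,92),(166,282)));print(ang(w[1],w[0]),w.mean(0))
w=two("plain rim out",.033,c2((75,303),(285,278),(305,490),(100,513)));print(w.mean(0))
two("well",.025,c2((292,160),(440,160),(365,86),(378,234)))
two("crosslobes",.042,c1((718,232),(755,245),(740,285),(703,275)))
two("bracket",.006,c1((680,90),(700,140)))
E
```

```text
[(np.float64(306.8), np.float64(166.2), np.int32(17)), (np.float64(181.9), np.float64(196.3), np.int32(15)), (np.float64(351.4), np.float64(212.6), np.int32(15)), (np.float64(310.7), np.float64(252.1), np.int32(14))]
[(np.float64(313.8), np.float64(234.6), np.int32(5))]
lamp L [[0.6546, 0.3418], [0.417, 0.296]]
-2.951
lamp R [[0.6644, 0.2835], [0.4302, 0.238]]
-2.95
slot [[0.6547, 0.3189], [0.4204, 0.2726]]
-2.946
flange [[0.4582, 0.0214], [0.4709, -0.0118], [0.4384, -0.0201], [0.427, 0.013]]
[0.03551154 0.03351801 0.03501137] -1.205 -2.89
tray [[0.5725, -0.1625], [0.598, -0.3772], [0.389, -0.4018], [0.3644, -0.192]]
[ 0.48097278 -0.2833853 ] 0.141 0.117 [0.21628736 0.21043906 0.21120623]
divider [[0.5697, -0.2215], [0.4788, -0.2295]]
0.088 [ 0.52425525 -0.2254976 ]
plain rim out [[0.4688, -0.1858], [0.4808, -0.2869], [0.3802, -0.2952], [0.3699, -0.1971]]
[ 0.42491715 -0.24127889]
well [[0.5378, -0.2932], [0.538, -0.3662], [0.5739, -0.3299], [0.5021, -0.3347]]
crosslobes [[0.5615, -0.088], [0.5535, -0.111], [0.5285, -0.1016], [0.5346, -0.0786]]
bracket [[0.6572, -0.0657], [0.6246, -0.0786]]
```

View pics/c3.png

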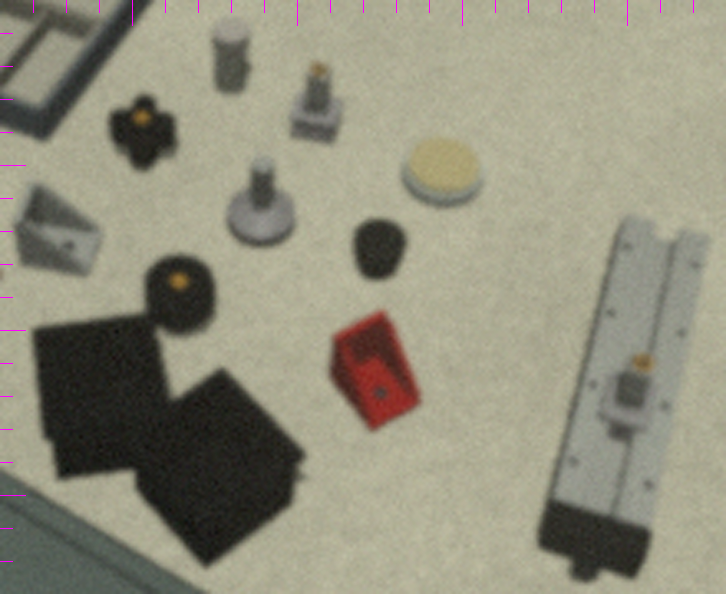

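The scene crop shows the bracket wall on the left at (35,200) with the foot towards (95,270), hanger_b at (318,110), and hanger_a on the lamp with the cap at the near end. Next: fine yaws from masks.

```bash
python3 - <<'E'
from h import *
T=cv2.imread("pics/top0.png")
for n,px,z in (("a",(181.9,196.3),.077),("b",(310.7,252.1),.063),("knob",(351.4,212.6),.042)): print(n,np.round(onplane("top",[px],z)[0],4))
# knob yaw: 4th harmonic of dark mask in world
g=T.max(2).astype(int)
yy,xx=np.mgrid[198:228,336:366]; m=g[198:228,336:366]<48; P=np.c_[xx[m],yy[m]]; w=onplane("top",P,.042); c=w.mean(0)
q=(w-c)@np.array([1,1j]); print("knob n",m.sum(),"c",np.round(c,4),"yaw",round(np.angle((q**4).sum())/4,3),"strength",abs((q**4).sum())/(abs(q)**4).sum())
# saturation masks of grey things
hsv=cv2.cvtColor(T,cv2.COLOR_BGR2HSV).astype(int)
for n,(x0,y0,x1,y1) in (("b",(298,240,326,268)),("br",(334,152,368,186))):
    print(n); 
    for r in range(y0,y1): print(r,"".join("%3d"%v for v in hsv[r,x0:x1,1]),"|" ,"".join("%4d"%v for v in g[r,x0:x1]) if n=="b" else "")
E
```

```text
a [0.5779 0.3   ]
b [0.4519 0.0008]
knob [ 0.5453 -0.0945]
knob n 194 c [ 0.5436 -0.0941] yaw 0.467 strength 0.5726023165038983
b
240  39 42 40 40 37 44 43 45 39 40 44 41 39 41 43 45 44 39 41 43 40 43 42 41 41 46 39 44 |  137 135 134 133 132 134 135 137 136 134 134 136 136 137 136 135 138 137 137 137 134 131 129 130 136 133 136 134
241  42 41 43 40 42 41 45 42 41 41 42 42 42 42 40 42 40 39 43 41 48 41 41 41 46 41 39 43 |  140 137 136 135 133 131 136 134 131 132 133 135 133 134 134 134 135 136 137 136 134 132 130 132 133 132 132 136
242  39 40 43 44 47 44 42 41 43 42 41 39 42 46 47 40 38 44 38 40 41 45 44 42 40 39 43 42 |  136 134 135 134 135 132 133 132 135 135 132 131 133 134 135 133 133 134 135 135 138 135 134 133 127 130 130 135
243  41 43 40 44 39 41 42 42 40 42 43 44 43 40 39 39 42 41 40 39 43 44 42 42 42 39 41 42 |  136 135 135 138 137 137 133 135 134 135 135 133 131 135 137 136 133 132 133 136 138 138 134 134 133 132 131 134
244  41 44 45 43 43 46 43 44 42 41 39 42 40 43 39 42 38 33 32 41 41 40 41 42 39 40 43 39 |  136 134 137 135 136 140 138 133 135 132 131 134 134 137 138 13
[... 7783 characters left out ...]
48 40 35 37 36 37 39 42 37 41 43 46 39 | 
180  46 43 40 43 42 40 43 42 35 20 25 19 19 27 33 34 40 48 41 41 44 41 37 34 39 39 36 38 32 39 39 43 40 44 | 
181  47 43 46 40 44 40 44 40 40 24 29 24 37 38 48 44 41 47 41 38 43 41 35 45 35 38 45 32 48 45 39 41 40 40 | 
182  40 38 42 38 43 43 40 40 45 41 41 44 36 43 36 36 41 38 29 40 33 44 45 39 44 41 38 44 40 42 44 38 40 42 | 
183  39 42 43 41 41 40 40 43 42 42 40 38 38 38 41 42 47 43 40 44 42 43 42 38 41 43 38 41 40 40 40 41 41 41 | 
184  46 41 42 42 43 41 41 44 41 42 44 40 40 37 35 45 43 44 41 42 41 40 42 38 41 45 42 40 44 42 38 42 40 42 | 
185  40 43 39 39 44 43 41 40 38 43 40 39 42 45 44 43 43 39 41 43 41 41 41 42 37 43 43 43 40 42 44 44 41 40 |
```

Segmentation results:
- hanger_b's flange corners are (302,249), (316,244), (319,255) and (306,260). The long side gives its x at yaw about -1.255.
- The knob's yaw is 0.467.
- The bracket's +x edge runs from (338,167) to (343,181), so its y is at about 0.36.

First move: approach above hanger_a with the jaws along the slot.

```bash
python3 - <<'E'
from h import *
go((.578,.2985,.13),.193)
print(onplane("top",[(360.5,164.5)],.05), onplane("top",[(340.4,174)],.006))
E
```

```text
pos [0.2052 0.5899 0.2526] jaw 1.236 dist 0.489 [-0.4479 -0.1525  0.1228] rz 1.043 q6 -0.02
[[ 0.65937677 -0.11582435]] [[ 0.64327029 -0.06997878]]
```

```bash
python3 -m inch '-.448 -.1525 0 0 0 1.043; -.448 -.1525 0 0 0 1.043; -.448 -.1525 0 0 0 1.043; -.448 -.1525 0 0 0 1.043; -.448 -.1525 0 0 0 1.043; -.448 -.1525 0 0 0 1.043; -.448 -.1525 0 0 0 1.043; -.448 -.1525 0 0 0 1.043; -.448 -.1525 0 0 0 1.043; -.448 -.1525 .06 0 0 1.043' 0 25
python3 -c "
from h import *
go((.578,.2985,.064),.193)"
```

```text
time: 1.1
position: [0.5815, 0.3011, 0.2122]
tcp_rot: [0.637, 0.771, 0.006, 0.003]
ft_force: [-0.0, 0.9, -0.4]
finger_gap: 0.501
grasp_force: 0.0
pos [0.5815 0.3011 0.2122] jaw 0.19 dist 0.148 [-0.0023 -0.0059  0.1481] rz -0.003 q6 0.27
```

```bash
python3 -m inch '0 0 .04 0 0 0; 0 0 .08 0 0 0; 0 0 .08 0 0 0'
python3 - <<'E'
from h import *
crop("top",150,140,260,220,7,"pics/a1.png")
crop("scene",400,190,500,330,4,"pics/a2.png")
go((.578,.2985,.064),.193)
E
```

```text
time: 1.4
position: [0.5706, 0.2999, 0.1206]
tcp_rot: [0.636, 0.772, -0.005, -0.002]
ft_force: [-1.2, 0.5, -0.3]
finger_gap: 0.509
grasp_force: 0.0
pos [0.574  0.3022 0.1265] jaw 0.193 dist 0.063 [-0.0044  0.0033  0.0625] rz 0.0 q6 0.27
```

View pics/a2.png

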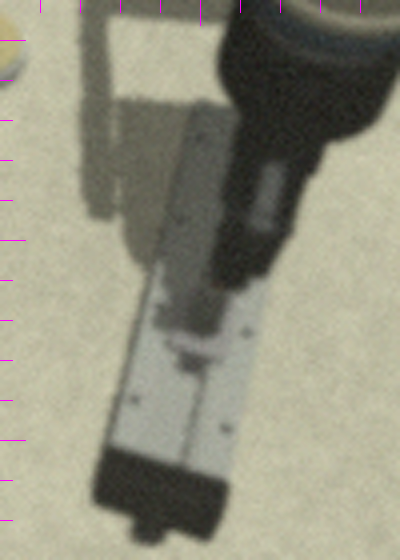

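The gripper's near finger (235,270) stands over the hanger's flange (195,340), in line with the slot. I'll correct a little and descend.

```bash
python3 -m inch '-.003 .003 .03 0 0 0; -.003 .003 .05 0 0 0; -.003 .003 .05 0 0 0; -.003 .003 .05 0 0 0'
python3 - <<'E'
from h import *
go((.578,.2985,.064),.193)
E
```

```text
time: 1.9
position: [0.5789, 0.3007, 0.079]
tcp_rot: [0.636, 0.772, 0.001, 0.001]
ft_force: [-0.4, -0.5, 0.4]
finger_gap: 0.5
grasp_force: 0.0
pos [0.5789 0.3007 0.079 ] jaw 0.193 dist 0.015 [-0.002  -0.0013  0.015 ] rz 0.0 q6 0.27
```

```bash
python3 -m inch '-.002 0 .015 0 0 0; -.002 0 .015 0 0 0'; python3 -m inch '0 0 0 0 0 0; 0 0 0 0 0 0; 0 0 0 0 0 0; 0 0 0 0 0 0; 0 0 0 0 0 0; 0 0 0 0 0 0' 1 25
python3 - <<'E'
from h import *
go((.43*.9815-.1814*.1914,.43*.1914+.1814*.9815,.065),.193)
E
```

```text
time: 2.1
position: [0.5779, 0.2977, 0.0615]
tcp_rot: [0.636, 0.772, -0.0, -0.0]
ft_force: [-0.5, 0.0, -0.2]
finger_gap: 0.504
grasp_force: 0.0
time: 2.7
position: [0.5783, 0.298, 0.062]
tcp_rot: [0.636, 0.772, 0.0, 0.0]
ft_force: [-0.3, -0.6, 3.8]
finger_gap: 0.183
grasp_force: 28.8
pos [0.5783 0.298  0.062 ] jaw 0.193 dist 0.195 [-0.0003 -0.1947 -0.0031] rz 0.0 q6 0.26
```

```bash
python3 -m inch '0 -.005 -.001 0 0 0; 0 -.025 -.001 0 0 0; 0 -.05 -.001 0 0 0; 0 -.075 -.001 0 0 0; 0 -.1 -.001 0 0 0; 0 -.12 -.001 0 0 0' - 30
python3 -c "
from h import *
go((.43*.9815-.1814*.1914,.43*.1914+.1814*.9815,.065),.193)"
```

```text
time: 3.3
position: [0.4583, 0.2742, 0.0624]
tcp_rot: [0.636, 0.772, -0.001, -0.0]
ft_force: [-0.0, 0.7, 0.4]
finger_gap: 0.181
grasp_force: 29.3
pos [0.4583 0.2742 0.0624] jaw 0.193 dist 0.072 [ 0.     -0.0723 -0.0025] rz 0.0 q6 0.32
```

```bash
python3 -m inch '0 -.03 0 0 0 0; 0 -.06 0 0 0 0; 0 -.077 0 0 0 0; 0 -.077 0 0 0 0; 0 -.08 -.04 0 0 0; 0 -.08 -.08 0 0 0; 0 -.08 -.11 0 0 0; 0 -.08 -.11 0 0 0'
python3 - <<'E'
from h import *
crop("scene",380,110,480,260,4,"pics/a3.png")
go((.5282,-.2515,.175),.12)
E
```

```text
time: 4.1
position: [0.3849, 0.2613, 0.1766]
tcp_rot: [0.636, 0.772, 0.004, 0.001]
ft_force: [0.3, 0.2, -1.0]
finger_gap: 0.187
grasp_force: 29.5
pos [0.3838 0.2606 0.1747] jaw 0.193 dist 0.532 [-0.5303  0.0436 -0.0012] rz 0.073 q6 0.38
```

View pics/a3.png

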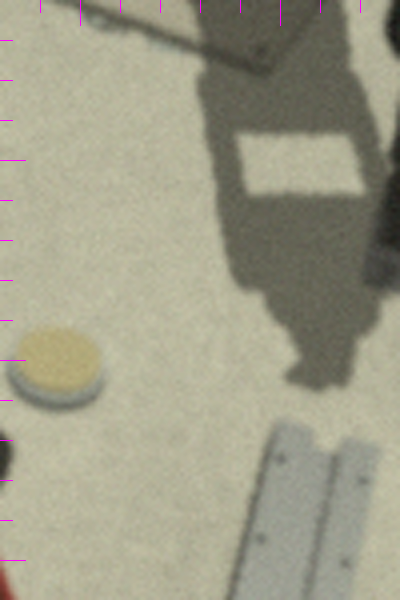

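The slot is empty and the shadow shows the hanger in the jaws. Now carrying it to the tray.

```bash
python3 -m inch '-.05 .004 0 0 0 0; -.1 .008 0 0 0 .07; -.15 .012 0 0 0 .07; -.2 .016 0 0 0 .07; -.25 .02 0 0 0 .07; -.3 .024 0 0 0 .07; -.35 .028 0 0 0 .07; -.4 .032 0 0 0 .07; -.45 .036 0 0 0 .07; -.5 .04 0 0 0 .07'; python3 -m inch '-.025 .004 0 0 0 0; -.027 .004 0 0 0 0; -.027 .004 0 0 0 0; -.027 .004 .05 0 0 0; -.027 .004 .05 0 0 0; -.027 .004 .05 0 0 0'
python3 - <<'E'
from h import *
crop("top",370,170,490,300,4.5,"pics/b1.png")
go((.5282,-.2515,.06),.12)
E
```

```text
time: 5.15
position: [0.5163, -0.2242, 0.171]
tcp_rot: [0.663, 0.749, -0.0, -0.001]
ft_force: [0.6, 0.2, -0.9]
finger_gap: 0.184
grasp_force: 29.5
time: 5.75
position: [0.5227, -0.2466, 0.1217]
tcp_rot: [0.662, 0.75, -0.001, -0.002]
ft_force: [-0.2, -0.0, 0.2]
finger_gap: 0.184
grasp_force: 29.5
pos [ 0.5239 -0.2473  0.1232] jaw 0.124 dist 0.063 [-0.0047  0.0038  0.0632] rz 0.004 q6 -0.59
```

View pics/b1.png

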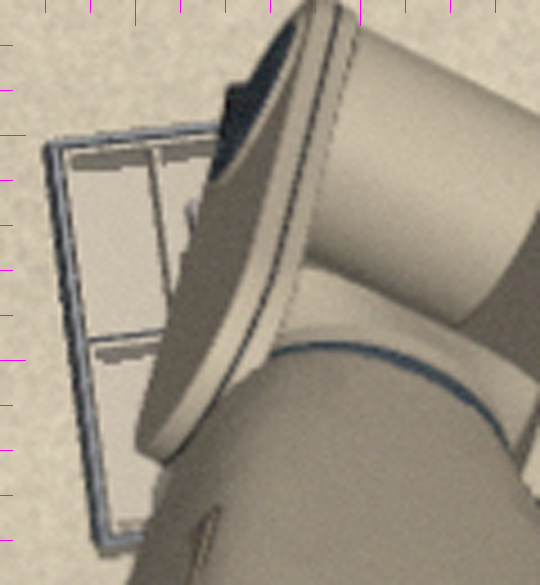

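The arm hides the compartment, so I'll go by the numbers and watch the force.

```bash
python3 -m inch '-.0045 .0035 0 0 0 0; -.0045 .0035 .03 0 0 0; -.0045 .0035 .055 0 0 0; -.0045 .0035 .055 0 0 0; -.0045 .0035 .055 0 0 0; -.0045 .0035 .055 0 0 0'
python3 - <<'E'
from h import *
go((.5282,-.2515,.0565),.12)
E
```

```text
time: 6.4
position: [0.5292, -0.2529, 0.0697]
tcp_rot: [0.662, 0.749, 0.0, 0.002]
ft_force: [-0.5, 0.4, -0.3]
finger_gap: 0.188
grasp_force: 29.6
pos [ 0.5292 -0.2529  0.0697] jaw 0.123 dist 0.013 [ 0.0016 -0.0009  0.0132] rz 0.003 q6 -0.59
```

```bash
python3 -m inch '.001 0 .005 0 0 0; .001 0 .01 0 0 0; .001 0 .013 0 0 0; .001 0 .013 0 0 0; .001 0 .013 0 0 0'
python3 -c "
from h import *
go((.5282,-.2515,.0565),.12)"
```

```text
time: 6.9
position: [0.528, -0.2514, 0.0559]
tcp_rot: [0.662, 0.749, 0.0, 0.0]
ft_force: [-3.6, 1.0, 13.1]
finger_gap: 0.181
grasp_force: 31.6
pos [ 0.528  -0.2514  0.0559] jaw 0.123 dist 0.001 [-0.0002  0.0002 -0.0006] rz 0.003 q6 -0.59
```

Contact is at the expected height (13 N at z=0.056). Release and rise.

```bash
python3 -m inch '0 0 -.001 0 0 0; 0 0 -.001 0 0 0; 0 0 -.001 0 0 0; 0 0 -.001 0 0 0' 0 ; python3 -m inch '0 0 -.03 0 0 0; 0 0 -.07 0 0 0; 0 0 -.1 0 0 0; 0 0 -.1 0 0 0'
python3 - <<'E'
from h import *
go((.4519,.0008,.125),-1.255)
E
```

```text
time: 7.3
position: [0.5277, -0.2512, 0.0554]
tcp_rot: [0.662, 0.749, -0.0, -0.0]
ft_force: [0.3, -0.1, -0.3]
finger_gap: 0.498
grasp_force: 0.0
time: 7.7
position: [0.5302, -0.2525, 0.1599]
tcp_rot: [0.662, 0.749, 0.001, 0.004]
ft_force: [-0.0, -0.2, -0.3]
finger_gap: 0.499
grasp_force: 0.0
pos [ 0.5302 -0.2525  0.1599] jaw 0.123 dist 0.267 [ 0.2611 -0.0469  0.0335] rz 1.378 q6 -0.59
```

```bash
python3 -m inch '.26 -.046 0 0 0 1.378; .26 -.046 0 0 0 1.378; .26 -.046 0 0 0 1.378; .26 -.046 0 0 0 1.378; .26 -.046 0 0 0 1.378; .26 -.046 0 0 0 1.378; .26 -.046 0 0 0 1.378; .26 -.046 0 0 0 1.378; .26 -.046 0 0 0 1.378; .26 -.046 0 0 0 1.378'; python3 -m inch '0 0 0 0 0 0; 0 0 .035 0 0 0; 0 0 .035 0 0 0; 0 0 .035 0 0 0'
python3 - <<'E'
from h import *
crop("top",375,185,485,295,5,"pics/b2.png")
go((.4519,.0008,.0485),-1.255)
E
```

```text
time: 8.7
position: [0.4497, 0.0013, 0.155]
tcp_rot: [0.988, 0.155, -0.001, -0.0]
ft_force: [-0.0, -0.1, -0.7]
finger_gap: 0.505
grasp_force: 0.0
time: 9.1
position: [0.4494, 0.0011, 0.1202]
tcp_rot: [0.987, 0.158, -0.001, -0.0]
ft_force: [-0.2, -0.3, 0.9]
finger_gap: 0.504
grasp_force: 0.0
pos [0.4501 0.001  0.121 ] jaw -1.254 dist 0.072 [0.0016 0.0008 0.0725] rz 0.001 q6 1.23
```

View pics/b2.png

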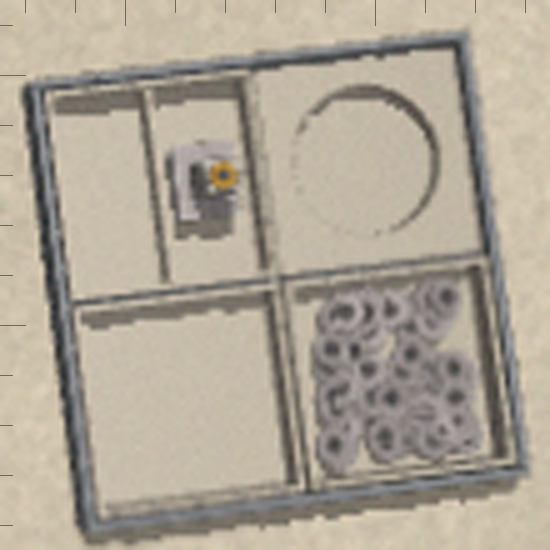

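Hanger_a stands upright in the right-hand compartment, dot at (223,175), flange between the divider and the wall. Now hanger_b.

```bash
python3 -m inch '.0015 .0005 .03 0 0 0; .0015 .0005 .06 0 0 0; .0015 .0005 .07 0 0 0; .0015 .0005 .072 0 0 0; .0015 .0005 .072 0 0 0; .0015 .0005 .072 0 0 0'; python3 -m inch '0 0 0 0 0 0; 0 0 0 0 0 0; 0 0 0 0 0 0; 0 0 0 0 0 0; 0 0 0 0 0 0; 0 0 0 0 0 0' 1 30
python3 - <<'E'
from h import *
go((.5224,-.2039,.16),.12)
E
```

```text
time: 9.75
position: [0.4527, 0.0011, 0.0499]
tcp_rot: [0.988, 0.157, 0.001, 0.0]
ft_force: [-0.2, 0.3, -0.1]
finger_gap: 0.499
grasp_force: 0.0
time: 10.35
position: [0.4523, 0.0011, 0.0494]
tcp_rot: [0.988, 0.157, 0.001, 0.0]
ft_force: [-1.5, 0.4, 7.8]
finger_gap: 0.174
grasp_force: 34.9
pos [0.4523 0.0011 0.0494] jaw -1.255 dist 0.243 [ 0.0031  0.2167 -0.1106] rz -1.375 q6 1.23
```

```bash
python3 -m inch '0 0 -.04 0 0 0; 0 0 -.09 0 0 0; .003 .04 -.11 0 0 -.15; .003 .09 -.11 0 0 -.3; .003 .14 -.11 0 0 -.45; .003 .19 -.11 0 0 -.6; .003 .217 -.11 0 0 -.75; .003 .217 -.11 0 0 -.9; .003 .217 -.11 0 0 -1.05; .003 .217 -.11 0 0 -1.2';  python3 -m inch '0 0 0 0 0 -.175; 0 0 0 0 0 -.175; 0 0 0 0 0 -.175; 0 0 .04 0 0 -.175; 0 0 .04 0 0 -.175; 0 0 .04 0 0 -.175'
python3 - <<'E'
from h import *
go((.5224,-.2039,.0595),.12)
E
```

```text
time: 11.35
position: [0.5216, -0.2047, 0.1584]
tcp_rot: [0.737, 0.676, -0.0, -0.0]
ft_force: [-0.6, -0.1, -1.5]
finger_gap: 0.182
grasp_force: 33.7
time: 11.95
position: [0.5214, -0.2039, 0.1184]
tcp_rot: [0.677, 0.736, -0.0, -0.001]
ft_force: [0.4, 0.1, -1.1]
finger_gap: 0.182
grasp_force: 33.7
pos [ 0.5214 -0.2039  0.1184] jaw 0.083 dist 0.059 [-0.0001  0.0011  0.0589] rz -0.037 q6 -0.48
```

```bash
python3 -m inch '0 .001 0 0 0 -.037; 0 .001 .03 0 0 -.037; 0 .001 .05 0 0 -.037; 0 .001 .05 0 0 -.037; 0 .001 .05 0 0 -.037; 0 .001 .055 0 0 -.037; 0 .001 .058 0 0 -.037; 0 .001 .061 0 0 -.037; 0 .001 .061 0 0 -.037'
python3 -c "
from h import *
go((.5224,-.2039,.0574),.12)"
```

```text
time: 12.85
position: [0.5229, -0.2041, 0.0576]
tcp_rot: [0.663, 0.749, -0.0, -0.0]
ft_force: [0.1, -0.3, -1.5]
finger_gap: 0.184
grasp_force: 33.8
pos [ 0.5229 -0.2041  0.0576] jaw 0.121 dist 0.001 [ 0.0003 -0.0005  0.0002] rz 0.001 q6 -0.51
```

```bash
python3 -m inch '0 0 .001 0 0 0; 0 0 .001 0 0 0; 0 0 .001 0 0 0'
python3 -c "
from h import *
s=manip.sense();print(s['position'],s['ft_force'])"
```

```text
time: 13.15
position: [0.5231, -0.2042, 0.0574]
tcp_rot: [0.663, 0.749, 0.0, 0.0]
ft_force: [-2.3, 0.5, 5.7]
finger_gap: 0.185
grasp_force: 34.7
[ 0.523108   -0.20421441  0.05740624] [-2.34114034  0.46744172  5.70131042]
```

```bash
python3 -m inch '0 0 -.001 0 0 0; 0 0 -.001 0 0 0; 0 0 -.001 0 0 0; 0 0 -.001 0 0 0' 0 ; python3 -m inch '0 0 -.03 0 0 0; 0 0 -.07 0 0 0; 0 0 -.1 0 0 0; 0 0 -.1 0 0 0'
python3 - <<'E'
from h import *
print(onplane("top",[(361,153),(388,115)],.01))
go((.6566,-.1094,.15),.36)
E
```

```text
time: 13.55
position: [0.5231, -0.2042, 0.0577]
tcp_rot: [0.663, 0.749, 0.0, 0.0]
ft_force: [-0.1, 0.2, -0.1]
finger_gap: 0.501
grasp_force: 0.0
time: 13.95
position: [0.5256, -0.2052, 0.1618]
tcp_rot: [0.663, 0.749, 0.001, 0.004]
ft_force: [0.1, 0.3, -0.3]
finger_gap: 0.501
grasp_force: 0.0
[[ 0.69543095 -0.12066433]
 [ 0.79292585 -0.18900217]]
pos [ 0.5256 -0.2052  0.1618] jaw 0.121 dist 0.163 [0.0792 0.1416 0.0124] rz -0.239 q6 -0.51
```

```bash
python3 -m inch '.079 .1416 0 0 0 -.239; .079 .1416 0 0 0 -.239; .079 .1416 0 0 0 -.239; .079 .1416 0 0 0 -.239; .079 .1416 0 0 0 -.239; .079 .1416 .04 0 0 -.239; .079 .1416 .04 0 0 -.239; .079 .1416 .04 0 0 -.239' -.35
python3 - <<'E'
from h import *
crop("scene",170,110,320,250,4,"pics/d1.png")
go((.6566,-.1094,.041),.36)
E
```

```text
time: 14.75
position: [0.652, -0.1094, 0.1168]
tcp_rot: [0.569, 0.822, -0.001, -0.002]
ft_force: [-0.4, -0.3, 0.4]
finger_gap: 0.678
grasp_force: 0.0
pos [ 0.6532 -0.1095  0.1181] jaw 0.359 dist 0.077 [-0.0011  0.0033  0.0771] rz -0.001 q6 -0.54
```

View pics/d1.png

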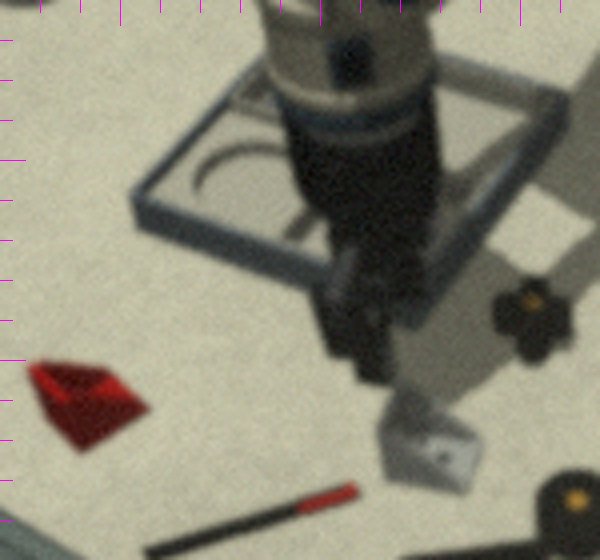

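The gripper is above the silver bracket's wall (405,395), and the pen (355,490) is clear. Descend and grip.

```bash
python3 -m inch '-.001 .003 .02 0 0 0; -.001 .003 .05 0 0 0; -.001 .003 .07 0 0 0; -.001 .003 .076 0 0 0; -.001 .003 .076 0 0 0; -.001 .003 .076 0 0 0'; python3 -m inch '0 0 0 0 0 0; 0 0 0 0 0 0; 0 0 0 0 0 0; 0 0 0 0 0 0; 0 0 0 0 0 0; 0 0 0 0 0 0' 1 35
python3 - <<'E'
from h import *
go((.6566,-.1094,.041),.36)
E
```

```text
time: 15.4
position: [0.6582, -0.109, 0.0435]
tcp_rot: [0.569, 0.822, 0.0, 0.001]
ft_force: [0.4, -0.3, 0.1]
finger_gap: 0.673
grasp_force: 0.0
time: 16.0
position: [0.6583, -0.1088, 0.0435]
tcp_rot: [0.569, 0.822, 0.0, 0.001]
ft_force: [-0.6, -1.1, 6.3]
finger_gap: 0.456
grasp_force: 36.1
pos [ 0.6583 -0.1088  0.0435] jaw 0.36 dist 0.003 [ 0.0001 -0.0018  0.0025] rz 0.0 q6 -0.54
```

```bash
python3 -m inch '0 0 -.04 0 0 0; 0 0 -.08 0 0 0; 0 0 -.12 0 0 0; 0 0 -.12 0 0 0'
python3 - <<'E'
from h import *
go((.426,-.257,.16),.12)
E
```

```text
time: 16.4
position: [0.661, -0.1091, 0.1686]
tcp_rot: [0.569, 0.822, 0.002, 0.005]
ft_force: [0.9, 0.5, -0.8]
finger_gap: 0.461
grasp_force: 36.0
pos [ 0.661  -0.1091  0.1686] jaw 0.36 dist 0.278 [-0.0555 -0.2721  0.0063] rz 0.24 q6 -0.54
```

```bash
python3 -m inch '-.009 -.045 0 0 0 .05; -.018 -.09 0 0 0 .1; -.028 -.135 0 0 0 .15; -.037 -.18 0 0 0 .2; -.046 -.225 0 0 0 .24; -.0555 -.272 0 0 0 .24; -.0555 -.272 0 0 0 .24; -.0555 -.272 .04 0 0 .24; -.0555 -.272 .06 0 0 .24; -.0555 -.272 .06 0 0 .24'
python3 - <<'E'
from h import *
go((.426,-.257,.0515),.12)
E
```

```text
time: 17.4
position: [0.4208, -0.2552, 0.0994]
tcp_rot: [0.663, 0.748, -0.0, -0.002]
ft_force: [-0.5, 0.4, -0.1]
finger_gap: 0.463
grasp_force: 36.1
pos [ 0.4208 -0.2552  0.0994] jaw 0.12 dist 0.048 [-0.0026  0.0051  0.0479] rz 0.0 q6 -0.69
```

```bash
python3 -m inch '-.002 .003 .0 0 0 0; -.002 .003 .02 0 0 0; -.002 .003 .035 0 0 0; -.002 .003 .04 0 0 0; -.002 .003 .043 0 0 0; -.002 .003 .046 0 0 0; -.002 .003 .048 0 0 0; -.002 .003 .048 0 0 0'
python3 -c "
from h import *
go((.426,-.257,.0515),.12)"
```

```text
time: 18.2
position: [0.4257, -0.2581, 0.054]
tcp_rot: [0.663, 0.748, 0.0, 0.0]
ft_force: [-1.0, 0.0, -0.4]
finger_gap: 0.46
grasp_force: 36.1
pos [ 0.4257 -0.2581  0.054 ] jaw 0.12 dist 0.003 [0.001  0.0004 0.0025] rz 0.0 q6 -0.69
```

```bash
python3 -m inch '0 0 .001 0 0 0; 0 0 .002 0 0 0; 0 0 .003 0 0 0; 0 0 .003 0 0 0'
python3 -c "
from h import *
go((.426,-.257,.0515),.12)"
```

```text
time: 18.6
position: [0.4256, -0.2581, 0.0515]
tcp_rot: [0.663, 0.748, 0.0, 0.0]
ft_force: [-2.9, 1.0, 9.8]
finger_gap: 0.461
grasp_force: 37.3
pos [ 0.4256 -0.2581  0.0515] jaw 0.12 dist 0.001 [ 0.001   0.0005 -0.    ] rz 0.0 q6 -0.69
```

```bash
python3 -m inch '0 0 -.001 0 0 0; 0 0 -.001 0 0 0; 0 0 -.001 0 0 0; 0 0 -.001 0 0 0' -.3 ; python3 -m inch '0 0 -.03 0 0 0; 0 0 -.07 0 0 0; 0 0 -.1 0 0 0; 0 0 -.1 0 0 0' -.5
python3 - <<'E'
from h import *
go((.545,-.0943,.12),-.318)
E
```

```text
time: 19.0
position: [0.4255, -0.2579, 0.0516]
tcp_rot: [0.663, 0.748, -0.0, -0.0]
ft_force: [0.3, 0.2, 0.3]
finger_gap: 0.648
grasp_force: 0.0
time: 19.4
position: [0.4276, -0.2593, 0.1553]
tcp_rot: [0.663, 0.748, 0.001, 0.004]
ft_force: [0.6, -0.1, 0.4]
finger_gap: 0.747
grasp_force: 0.0
pos [ 0.4276 -0.2593  0.1553] jaw 0.12 dist 0.206 [0.1499 0.1362 0.0354] rz 0.438 q6 -0.69
```

```bash
python3 -m inch '.15 .136 0 0 0 .438; .15 .136 0 0 0 .438; .15 .136 0 0 0 .438; .15 .136 0 0 0 .438; .15 .136 0 0 0 .438; .15 .136 0 0 0 .438; .15 .136 .03 0 0 .438; .15 .136 .03 0 0 .438; .15 .136 .03 0 0 .438'
python3 - <<'E'
from h import *
crop("top",375,185,485,295,5,"pics/e1.png")
go((.545,-.0943,.039),-.318)
E
```

```text
time: 20.3
position: [0.5411, -0.0933, 0.121]
tcp_rot: [0.81, 0.586, -0.001, -0.001]
ft_force: [0.3, 0.5, 0.2]
finger_gap: 0.748
grasp_force: 0.0
pos [ 0.5419 -0.0934  0.1218] jaw -0.319 dist 0.083 [0.0002 0.0033 0.0828] rz -0.001 q6 0.13
```

View pics/e1.png

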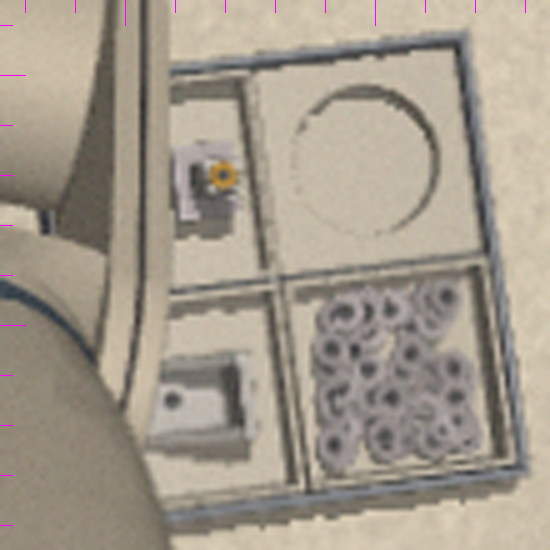

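The bracket stands on its foot in the plain bin (200,405), and hanger_a is unchanged. Now gripping the cross knob.

```bash
python3 -m inch '0 .0015 .03 0 0 0; 0 .0015 .06 0 0 0; 0 .0015 .08 0 0 0; 0 .0015 .083 0 0 0; 0 .0015 .083 0 0 0; 0 .0015 .083 0 0 0'; python3 -m inch '0 0 0 0 0 0; 0 0 0 0 0 0; 0 0 0 0 0 0; 0 0 0 0 0 0; 0 0 0 0 0 0; 0 0 0 0 0 0' 1 30
python3 - <<'E'
from h import *
go((.5375,-.329,.16),-.318)
E
```

```text
time: 20.95
position: [0.5449, -0.0936, 0.0401]
tcp_rot: [0.81, 0.586, 0.001, 0.001]
ft_force: [-0.5, 0.3, -0.3]
finger_gap: 0.753
grasp_force: 0.0
time: 21.55
position: [0.5447, -0.0934, 0.0401]
tcp_rot: [0.81, 0.586, 0.001, 0.001]
ft_force: [-1.4, -0.3, 5.7]
finger_gap: 0.46
grasp_force: 29.5
pos [ 0.5447 -0.0934  0.0401] jaw -0.317 dist 0.264 [-0.2261  0.0669 -0.1198] rz 0.001 q6 0.13
```

```bash
python3 -m inch '0 0 -.04 0 0 0; 0 0 -.09 0 0 0; -.01 .003 -.12 0 0 0; -.05 .015 -.12 0 0 0; -.095 .028 -.12 0 0 0; -.14 .041 -.12 0 0 0; -.185 .055 -.12 0 0 0; -.226 .067 -.12 0 0 0; -.226 .067 -.12 0 0 0; -.226 .067 -.12 0 0 0'; python3 -m inch '0 0 .03 0 0 0; 0 0 .07 0 0 0; 0 0 .09 0 0 0; 0 0 .09 0 0 0; 0 0 .09 0 0 0'
python3 - <<'E'
from h import *
go((.5375,-.329,.051),-.318)
E
```

```text
time: 22.55
position: [0.5365, -0.3295, 0.1589]
tcp_rot: [0.811, 0.586, 0.0, -0.0]
ft_force: [-0.8, 0.4, -0.9]
finger_gap: 0.463
grasp_force: 30.9
time: 23.05
position: [0.5373, -0.3276, 0.0691]
tcp_rot: [0.81, 0.587, -0.0, -0.0]
ft_force: [0.4, -0.2, 0.0]
finger_gap: 0.461
grasp_force: 30.9
pos [ 0.5373 -0.3276  0.0691] jaw -0.316 dist 0.018 [-0.0012  0.0006  0.0181] rz 0.002 q6 -0.25
```

```bash
python3 -m inch '-.001 0 .007 0 0 0; -.001 0 .012 0 0 0; -.001 0 .015 0 0 0; -.001 0 .017 0 0 0; -.001 0 .0185 0 0 0; -.001 0 .0185 0 0 0; -.001 0 .0185 0 0 0'
python3 -c "
from h import *
go((.5375,-.329,.051),-.318)"
```

```text
time: 23.75
position: [0.5367, -0.3299, 0.0511]
tcp_rot: [0.81, 0.586, 0.0, 0.0]
ft_force: [-2.4, 1.4, 6.4]
finger_gap: 0.463
grasp_force: 31.5
pos [ 0.5367 -0.3299  0.0511] jaw -0.318 dist 0.001 [0.0011 0.0005 0.0001] rz 0.0 q6 -0.25
```

Contact is at the well floor height. Release, rise, back off out of the view.

```bash
python3 -m inch '0 0 -.001 0 0 0; 0 0 -.001 0 0 0; 0 0 -.001 0 0 0; 0 0 -.001 0 0 0' -.3 ; python3 -m inch '0 0 -.03 0 0 0; 0 0 -.07 0 0 0; 0 0 -.12 0 0 0; 0 0 -.15 0 0 0; .05 0 -.17 0 0 0; .1 0 -.17 0 0 0; .15 0 -.17 0 0 0; .2 0 -.17 0 0 0; .25 0 -.17 0 0 0; .3 0 -.17 0 0 0'; python3 -m inch '.05 0 0 0 0 0; .1 0 0 0 0 0; .1 0 0 0 0 0; .1 0 0 0 0 0'
python3 - <<'E'
from h import *
T=imaging.camera("top"); S=imaging.camera("scene")
a=cv2.resize(T[185:295,375:485],None,fx=4,fy=4,interpolation=cv2.INTER_CUBIC)
b=cv2.resize(S[105:205,190:325],None,fx=2.6,fy=2.6,interpolation=cv2.INTER_CUBIC)
c=np.zeros((440,800,3),np.uint8); c[:,:440]=a; c[:b.shape[0],445:445+b.shape[1]]=b
cv2.imwrite("pics/f1.png",np.clip(c*1.5,0,255).astype(np.uint8)[:,:,::-1])
E
```

```text
time: 24.15
position: [0.5367, -0.3298, 0.0511]
tcp_rot: [0.81, 0.586, -0.0, -0.0]
ft_force: [0.5, 0.1, 0.0]
finger_gap: 0.652
grasp_force: 0.0
time: 25.15
position: [0.6295, -0.0462, 0.2212]
tcp_rot: [0.81, 0.586, 0.0, 0.0]
ft_force: [2.0, -0.6, 0.3]
finger_gap: 0.648
grasp_force: 0.0
time: 25.55
position: [0.6604, 0.0481, 0.2208]
tcp_rot: [0.809, 0.587, -0.0, -0.0]
ft_force: [0.1, -0.6, 0.6]
finger_gap: 0.65
grasp_force: 0.0
```

View pics/f1.png

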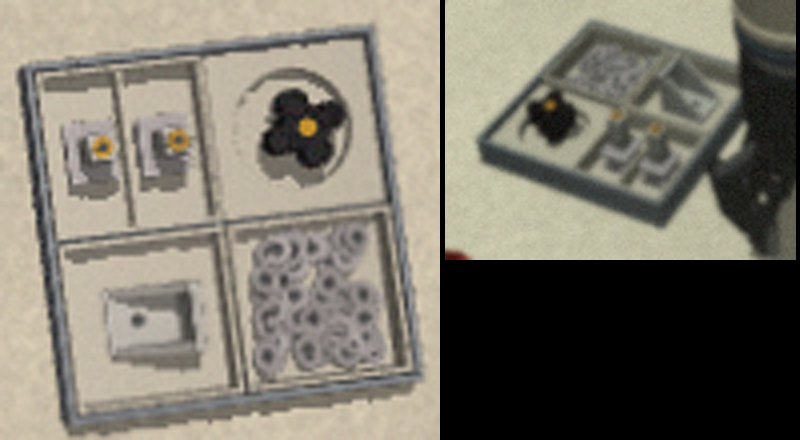

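Everything is in place and upright: the hangers stand either side of the divider, dots at (102,147) and (178,140). The bracket is in the plain bin (155,320) and the knob in the well (307,127). Handing in.

```bash
python3 -c "
from workcell import workorder
print(workorder.close_job())"
```

```text
the job is handed in; nothing more can be done
None
```

I packed both rail hangers, the angle bracket and the cross knob upright in their bins, left the levelling foot and round knob alone, and handed the job in at about 26 s; the last picture showed all four in place, but the hand-in gave no verdict.

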